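# Find the rocking corner of an assembly jig and press its shim flat

### The job

The jig plate on the assembly bench does not sit firmly. Press down on its bare corners with a fingertip, one after another, until you find the one that rocks (it dips and springs back), then press the shim lever that sticks out from under that same corner down flat. Leave the other three shims standing up, and do not lift or shove the plate, the switch housings on it or the things around it.

Things in the scene. Friction and masses are not known exactly. Their poses are not given: they have to be found in the camera images.
- base: Brown wooden base board of the jig, 200 mm (x) by 400 mm (y) by 10 mm thick, fixed to the bench; origin at the centre of its underside on the bench, x away from the robot, y to the left, z up.
- plate: Aluminium jig plate, 150 mm (x) by 240 mm (y) by 12 mm thick, about 1.4 to 1.8 kg, loose, resting above the base board on a hidden seat and a small sprung pin under each corner. Origin at the centre of its underside, 41 mm above the bench; axes as the base's. A brown nest with four switch housings fills its middle (60 mm in x, 160 mm in y); the corners are bare.
- corner_near_left (a point): Place to press on the plate's near left corner (near = towards the robot, left = +y): top face, above its hidden seat, 19 mm in from the x edge, 16 mm from the y end, 53 mm above the bench. Sound corners are solid. One, a different one each time, not to be told by eye, has a short seat: it dips 3 to 3.5 mm under 3 to 6 N, stops hard, and springs back when let go.
- corner_near_right (a point): Place to press on the plate's near right corner (near = towards the robot, left = +y): top face, above its hidden seat, 19 mm in from the x edge, 16 mm from the y end, 53 mm above the bench. Sound corners are solid. One, a different one each time, not to be told by eye, has a short seat: it dips 3 to 3.5 mm under 3 to 6 N, stops hard, and springs back when let go.
- corner_far_left (a point): Place to press on the plate's far left corner (near = towards the robot, left = +y): top face, above its hidden seat, 19 mm in from the x edge, 16 mm from the y end, 53 mm above the bench. Sound corners are solid. One, a different one each time, not to be told by eye, has a short seat: it dips 3 to 3.5 mm under 3 to 6 N, stops hard, and springs back when let go.
- corner_far_right (a point): Place to press on the plate's far right corner (near = towards the robot, left = +y): top face, above its hidden seat, 19 mm in from the x edge, 16 mm from the y end, 53 mm above the bench. Sound corners are solid. One, a different one each time, not to be told by eye, has a short seat: it dips 3 to 3.5 mm under 3 to 6 N, stops hard, and springs back when let go.
- leaf_near_left (a point): Point on top of the near left shim's leaf, 45 mm along it from its pivot. The leaf, steel, 26 mm wide, 5 thick, reaches 70 mm from the pivot, out in base +y from under the plate's corner. Raised about 34 degrees at the start: this point 42 mm above the bench, the end 55. Flat: level, top 17 mm above the bench; this point swings 8 mm further out and down.
- shim_near_left (a joint): Angle of the near left shim (cam lever, pivot 18 mm above the bench, axis along base x), rad: 0 = fully raised (starts at 0 to 0.06), 0.60 = flat, at its stop. Stiff hinge: 3 to 6 N on the leaf moves it, it stays where left and does not spring back. Flat, its cam packs up that corner's seat by about 3.5 mm.
- leaf_near_right (a point): Point on top of the near right shim's leaf, 45 mm along it from its pivot. The leaf, steel, 26 mm wide, 5 thick, reaches 70 mm from the pivot, out in base -y from under the plate's corner. Raised about 34 degrees at the start: this point 42 mm above the bench, the end 55. Flat: level, top 17 mm above the bench; this point swings 8 mm further out and down.
- shim_near_right (a joint): Angle of the near right shim (cam lever, pivot 18 mm above the bench, axis along base x), rad: 0 = fully raised (starts at 0 to 0.06), 0.60 = flat, at its stop. Stiff hinge: 3 to 6 N on the leaf moves it, it stays where left and does not spring back. Flat, its cam packs up that corner's seat by about 3.5 mm.
- leaf_far_left (a point): Point on top of the far left shim's leaf, 45 mm along it from its pivot. The leaf, steel, 26 mm wide, 5 thick, reaches 70 mm from the pivot, out in base +y from under the plate's corner. Raised about 34 degrees at the start: this point 42 mm above the bench, the end 55. Flat: level, top 17 mm above the bench; this point swings 8 mm further out and down.
- shim_far_left (a joint): Angle of the far left shim (cam lever, pivot 18 mm above the bench, axis along base x), rad: 0 = fully raised (starts at 0 to 0.06), 0.60 = flat, at its stop. Stiff hinge: 3 to 6 N on the leaf moves it, it stays where left and does not spring back. Flat, its cam packs up that corner's seat by about 3.5 mm.
- leaf_far_right (a point): Point on top of the far right shim's leaf, 45 mm along it from its pivot. The leaf, steel, 26 mm wide, 5 thick, reaches 70 mm from the pivot, out in base -y from under the plate's corner. Raised about 34 degrees at the start: this point 42 mm above the bench, the end 55. Flat: level, top 17 mm above the bench; this point swings 8 mm further out and down.
- shim_far_right (a joint): Angle of the far right shim (cam lever, pivot 18 mm above the bench, axis along base x), rad: 0 = fully raised (starts at 0 to 0.06), 0.60 = flat, at its stop. Stiff hinge: 3 to 6 N on the leaf moves it, it stays where left and does not spring back. Flat, its cam packs up that corner's seat by about 3.5 mm.
- housing0_mid (a point): Centre, half-way up, of black switch housing 0 standing loose in the plate's nest: 32 x 24 x 34 mm tall, its top 87 mm above the bench. Bystander: leave in its nest.
- housing1_mid (a point): Centre, half-way up, of black switch housing 1 standing loose in the plate's nest: 32 x 24 x 34 mm tall, its top 87 mm above the bench. Bystander: leave in its nest.
- housing2_mid (a point): Centre, half-way up, of black switch housing 2 standing loose in the plate's nest: 32 x 24 x 34 mm tall, its top 87 mm above the bench. Bystander: leave in its nest.
- housing3_mid (a point): Centre, half-way up, of black switch housing 3 standing loose in the plate's nest: 32 x 24 x 34 mm tall, its top 87 mm above the bench. Bystander: leave in its nest.
- housing_spare_mid (a point): Centre, half-way up, of a spare black switch housing, 32 x 24 x 34 mm tall, standing loose on one end of the base board between two shims. Bystander.
- pot_mid (a point): Centre, half-way up, of a small aluminium screw pot, 36 mm across, 30 mm tall, standing loose on the other end of the base board between two shims. Bystander.
- driver_mid (a point): Middle of the grip of an electric screwdriver lying on the bench to the right of the jig, about 220 mm long and 36 mm thick. Bystander.
- plate_top (a point): Centre of the plate's top face, on the bottom of the nest, 53 mm above the bench.

How it is judged (in metres and radians):
On the way, in this order (a step that is already met when the one before it is completed fails the run):
1. the fingers press the rocking corner of the plate down until it dips (angle between plate's own z axis and vertical above 0.018 rad and contact force between the fingers and plate above 1 N), for 0.1 s.
2. one shim has been pressed flat and the plate stands level, clear of the fingers (((value of joint shim_near_left above 0.53 rad and value of joint each of shim_near_right, shim_far_left, shim_far_right below 0.2 rad) or (value of joint shim_near_right above 0.53 rad and value of joint each of shim_near_left, shim_far_left, shim_far_right below 0.2 rad) or (value of joint shim_far_left above 0.53 rad and value of joint each of shim_near_left, shim_near_right, shim_far_right below 0.2 rad) or (value of joint shim_far_right above 0.53 rad and value of joint each of shim_near_left, shim_near_right, shim_far_left below 0.2 rad)) and angle between the z axis of plate and the z axis of base, either way round below 0.01 rad and contact force between the fingers and plate below 0.2 N), for 0.1 s.
At the end, for the whole second after the job is handed in: Exactly one shim flat (above 0.53 of 0.60 rad), the other three up (below 0.2 rad), and the plate at rest, level with the base board within 0.010 rad (a shim flattened at a sound corner jacks it out of level) and within 10 mm of where it began (((value of joint shim_near_left above 0.53 rad and value of joint each of shim_near_right, shim_far_left, shim_far_right below 0.2 rad) or (value of joint shim_near_right above 0.53 rad and value of joint each of shim_near_left, shim_far_left, shim_far_right below 0.2 rad) or (value of joint shim_far_left above 0.53 rad and value of joint each of shim_near_left, shim_near_right, shim_far_right below 0.2 rad) or (value of joint shim_far_right above 0.53 rad and value of joint each of shim_near_left, shim_near_right, shim_far_left below 0.2 rad)) and angle between the z axis of plate and the z axis of base, either way round below 0.01 rad and distance of plate_top from where it was at the start of the episode below 0.01 m and linear speed of plate below 0.02 m/s); the robot touches nothing.
It fails at once if the jig plate is lifted (its middle more than 8 mm up) or shoved more than 15 mm (height (world z) of plate_top above 0.0615 m or distance of plate_top from where it was at the start of the episode above 0.015 m).
It fails at once if a switch housing, the screw pot or the screwdriver is knocked over, carried or moved more than 25 mm (distance of any of housing0_mid, housing1_mid, housing2_mid, housing3_mid, housing_spare_mid, pot_mid, driver_mid from where it was at the start of the episode above 0.025 m or angle between any of housing0_mid, housing1_mid, housing2_mid, housing3_mid, housing_spare_mid, pot_mid, driver_mid's own z axis and vertical above 0.6 rad).
It also fails if it takes over 48 s, if anything falls off the work surface, if the arm or the gripper's body presses on something with over 40 N, if the wrist force passes 120 N, or if a joint passes its speed limit or range.

### The arm

A 6-joint arm with a two-finger parallel gripper is mounted at the origin on the work surface. World frame = base frame: x ahead of the robot, y to its left, z up, the work surface at z = 0. Lengths are in m, angles in degrees, forces in N, time in s.
With the tool pointing down it reaches from about 0.25 to 0.725 m from the base axis. Payload 9.7 kg.
Tool frame: the origin (TCP) lies at the very end of the fingers, on their centre line; the grasp point (between the pads) lies 19 mm behind it; z points along the fingers, y is the line along which they close (so a half turn about z gives the same grasp; the last joint's range is limited). The gripper opens to 85 mm and grips with 20 to 120 N. Pads are 22 mm wide; open, the fingers measure 114 mm over their backs; the gripper's body (76 mm by 85 mm) begins 54 mm behind the grasp point. The pads swing forward as they close: fully open they stand 13 mm farther back than shut.
Start: joints at [-72.479, 4.979, 10.078, 95.1, 0, 90], TCP at [0.166, -0.524, 0.196] pointing down, gripper open.
Joint ranges: [-179.16, 179.16], [-48.56, 103.87], [-65.8, 70.77], [-126.05, 130.52], [-82.76, 87.17], [-180, 180]. Speed limits (degrees/s): [127.2, 127.2, 147.25, 180, 180, 180].

### API

Orientations are given as [roll, pitch, yaw] about the fixed x, y, z axes, in that order (R = Rz(yaw) Ry(pitch) Rx(roll)).
In Python, from workcell import telemetry, optics, workorder gives the robot as it stands.
- The arm moves only by the shell command python3 -m handwheel 'ROWS' [FORCE]. ROWS is JSON, a list of rows, each an object of numbers: "tx", "ty", "tz": the shift along the tool's x, y, z in m; "ax", "ay", "az": the turn, a rotation vector about the tool's x, y, z in degrees; "jaw": the gripper command: -1 is shut, 1 is fully open, values between are in proportion. A call has exactly 10 rows; each row shifts and turns the commanded pose from where the row before left it, along the tool's axes as they then stand; what a row does not reach is not made up. A row lasts 1/8 s, in which the tool goes at most 62.5 mm and 10.7 degrees, less where a joint would pass 70% of its speed; a pose out of reach is approached as far as the arm can. A call is refused whole if a number of a shift passes 0.0625 or a number of a turn 10.7, either way. A call with a gripper value outside its range is refused whole. The fingers move at their own pace and stop on an object; FORCE is the grip in N (left out, the last holds). Time passes only in rows, so rows that do not move let the fingers close, or fill a call up. It gives the time, the measured TCP pose, the force, the opening and the grip force at its end, in the units of the state.
- telemetry.get_obs(): the state, without advancing time (a new reading comes with each control period).
- optics.camera(name): name is "side" or "top"; returns a dict with "color" (400x640x3 uint8, red, green, blue), "K" (3x3 intrinsics, pixels), "extrinsics" (4x4, takes a point from camera to world coordinates). Camera axes: x right, y down, z forward; pixel columns grow to the right and rows downward; lengths in m; the calibration is good to about 2 mm. A picture is of the moment at which its call begins. There is no depth.
- workorder.job_done(): hands the job in; it is judged then, once.
The state is a dict: "time": time; "q": joint angles; "qd": joint speeds; "joint_efforts": joint torques, N m; "ee_pos": TCP position; "tcp_rot": TCP orientation; "wrist_force": force on the tool from outside, world axes, zero at the start; "torque": the same for the moment, N m; "opening": finger opening in m; "grasp_force": force on a finger pad.
Only numpy, scipy, OpenCV 4.12 (cv2) and the standard library are available. Lean on these libraries where they do the work, as an engineer would, in place of code of your own. Each camera call takes 0.05 s, during which the arm holds its last target. There are 200 camera calls.

## Working session

There is one attempt and no reset: what is moved stays moved. The work goes in short steps, Python scripts to look and compute and a shell command to move; the robot and the scene stay as the last step left them, time stands still between calls to the robot, and variables do not carry over. Pictures are saved under pics/ and viewed, at most 10 in all, crops included, and the job is handed in when it is done.

```bash
mkdir -p pics
python3 - <<'E'
from workcell import telemetry, optics
import cv2,numpy as np
o=telemetry.get_obs();print(o)
for n in("top","side"):
    c=optics.camera(n);cv2.imwrite(f"pics/{n}0.png",c["color"][:,:,::-1]);print(n,c["K"].round(1).tolist(),c["extrinsics"].round(4).tolist())
E
```

```text
{'time': 0.0, 'q': array([-7.24770150e+01,  5.01176097e+00,  1.00347707e+01,  9.50999734e+01,
       -1.19294801e-03,  8.99976838e+01]), 'qd': array([ 0.04091873, -0.06619408,  0.0053066 , -0.05906635,  0.1090705 ,
        0.02094004]), 'joint_efforts': array([ 4.00855439e-03, -5.20401299e+01,  4.64790416e+01,  1.68010883e-02,
        2.52598475e-04, -2.98403414e-06]), 'ee_pos': array([ 0.16550887, -0.52421585,  0.1954796 ]), 'tcp_rot': array([-1.79923036e+02,  1.18983564e-03,  1.75253029e+01]), 'wrist_force': array([0.11342239, 0.29781447, 0.30482002]), 'torque': array([-0.01475474, -0.00129916,  0.03555931]), 'grasp_force': 0.0, 'opening': 0.08532769215278471}
top [[450.0, 0.0, 313.2], [0.0, 450.0, 201.3], [0.0, 0.0, 1.0]] [[-0.214, -0.9561, 0.2003, 0.3814], [-0.9768, 0.2106, -0.0383, -0.0757], [-0.0055, -0.2039, -0.979, 0.9758], [0.0, 0.0, 0.0, 1.0]]
side [[427.3, 0.0, 316.1], [0.0, 427.3, 199.8], [0.0, 0.0, 1.0]] [[-0.9145, -0.2669, 0.304, 0.2649], [-0.4043, 0.5761, -0.7104, 0.5842], [0.0144, -0.7726, -0.6348, 0.6809], [0.0, 0.0, 0.0, 1.0]]
```

View pics/top0.png

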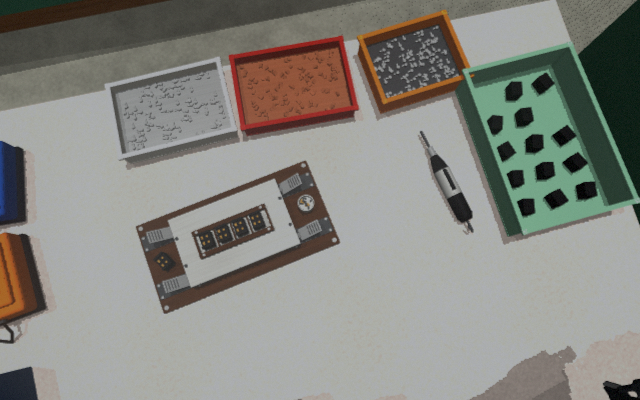

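View pics/side0.png

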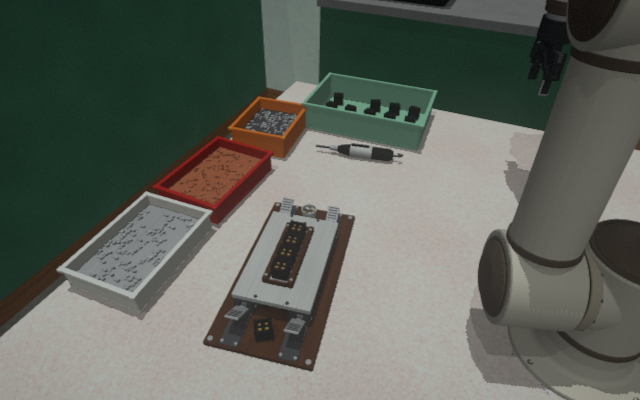

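The top view shows the base board's corners at about (305,162) far right, (339,241) near right, (166,312) near left and (137,228) far left. The leaves stick out at both ends, with the spare housing at (164,262) and the pot at (306,203). I'll fit the pose from these corners and check it with an overlay.

```bash
cat > h.py <<'E'
import numpy as np,cv2
from workcell import telemetry,optics
from scipy.optimize import least_squares
def proj(c,P):
    T=np.linalg.inv(c["extrinsics"]);p=np.atleast_2d(P)@T[:3,:3].T+T[:3,3];p=p@c["K"].T
    return p[:,:2]/p[:,2:]
def w(pose,P):
    x,y,a=pose;P=np.atleast_2d(P).astype(float);R=np.array([[np.cos(a),-np.sin(a),0],[np.sin(a),np.cos(a),0],[0,0,1]])
    return P@R.T+[x,y,0]
BC=[(.1,-.2,.01),(-.1,-.2,.01),(-.1,.2,.01),(.1,.2,.01)]
PC=[(.075,-.12,.053),(-.075,-.12,.053),(-.075,.12,.053),(.075,.12,.053)]
S={"nl":(-1,1),"nr":(-1,-1),"fl":(1,1),"fr":(1,-1)}
CP={k:(sx*.056,sy*.104,.053) for k,(sx,sy) in S.items()}
E
python3 - <<'E'
from h import *
c=optics.camera("top")
uv=np.array([(305,162),(339,241),(166,312),(137,228)],float)
r=least_squares(lambda p:(proj(c,w(p,BC))-uv).ravel(),[.45,.1,.2])
p=r.x;print(p,np.degrees(p[2]),r.fun.round(1))
np.save("pose.npy",p)
for k in CP:print(k,w(p,CP[k])[0].round(4))
for n,x0,y0,W,H in(("top",120,150,240,180),):
    c=optics.camera(n);im=cv2.resize(c["color"][y0:y0+H,x0:x0+W,::-1],None,fx=3.3,fy=3.3,interpolation=cv2.INTER_CUBIC)
    for Q,col in((BC,(0,255,0)),(PC,(0,0,255))):
        q=((proj(c,w(p,Q))+.5-[x0,y0])*3.3).astype(int);cv2.polylines(im,[q],True,col,1)
    for k in CP:
        q=((proj(c,w(p,CP[k]))[0]+.5-[x0,y0])*3.3).astype(int);cv2.circle(im,tuple(map(int,q)),4,(255,0,0),1)
    cv2.imwrite("pics/ov.png",im)
E
```

```text
[0.54300233 0.06133409 0.17403648] 9.971555667562317 [ 1.  -2.7  2.   0.8 -1.4  2.5 -1.6 -1.3]
nl [0.4698 0.1541 0.053 ]
nr [ 0.5059 -0.0508  0.053 ]
fl [0.5801 0.1735 0.053 ]
fr [ 0.6162 -0.0314  0.053 ]
```

View pics/ov.png

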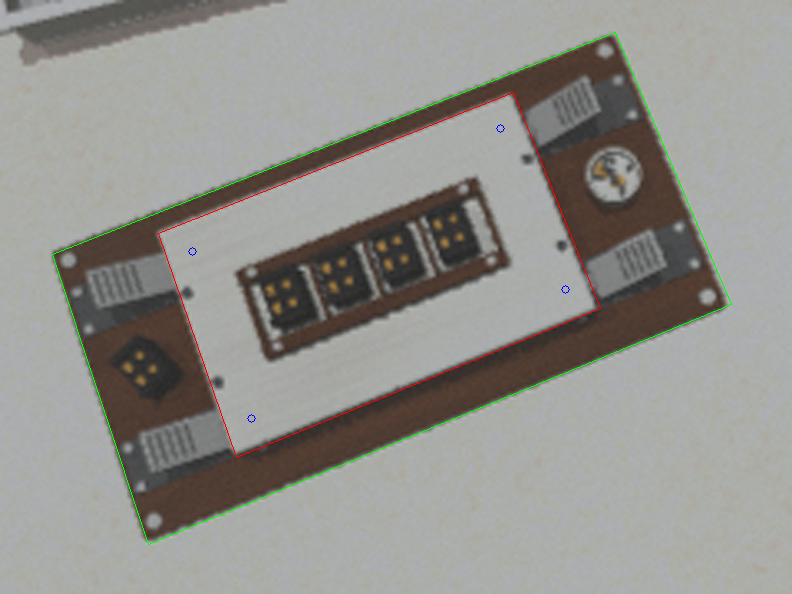

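The overlay fits within about 1 mm. The jaws get shut and the tool turned square to the base on the way to above the near right corner.

```bash
cat >> h.py <<'E'
p=np.load("pose.npy")
def stat(targets):
    from scipy.spatial.transform import Rotation as R
    o=telemetry.get_obs();M=R.from_euler("xyz",o["tcp_rot"],degrees=True).as_matrix()
    print("t",o["time"],"pos",o["ee_pos"].round(4),"rpy",o["tcp_rot"].round(2),"F",o["wrist_force"].round(2),"open",round(o["opening"],3))
    for k,b in targets.items():print(k,"tool shift",(M.T@(w(p,b)[0]-o["ee_pos"])).round(4))
E
python3 -m handwheel '[{"az":7.5,"jaw":-1},{"tx":0.0417,"ty":-0.0407,"tz":0.009,"jaw":-1},{"tx":0.0417,"ty":-0.0407,"tz":0.009,"jaw":-1},{"tx":0.0417,"ty":-0.0407,"tz":0.009,"jaw":-1},{"tx":0.0417,"ty":-0.0407,"tz":0.009,"jaw":-1},{"tx":0.0417,"ty":-0.0407,"tz":0.009,"jaw":-1},{"tx":0.0417,"ty":-0.0407,"tz":0.009,"jaw":-1},{"tx":0.0417,"ty":-0.0407,"tz":0.009,"jaw":-1},{"tx":0.0417,"ty":-0.0407,"tz":0.009,"jaw":-1},{"tx":0.0417,"ty":-0.0407,"tz":0.009,"jaw":-1}]' 30
python3 -c "
from h import *
stat(CP)"
```

```text
t 0.2 pos [ 0.1655 -0.5243  0.1957] rpy [-179.95   -0.     17.52] F [ 0.63 -0.43 -0.49] open 0.085
nl tool shift [ 0.4944 -0.5552  0.1432]
nr tool shift [ 0.4671 -0.349   0.143 ]
fl tool shift [ 0.6054 -0.5405  0.1432]
fr tool shift [ 0.5781 -0.3343  0.143 ]$[0]: bad value
```

```bash
python3 -m handwheel '[{"tx":0,"ty":0,"tz":0,"ax":0,"ay":0,"az":7.5,"jaw":-1},{"tx":0.0417,"ty":-0.0407,"tz":0.009,"ax":0,"ay":0,"az":0,"jaw":-1},{"tx":0.0417,"ty":-0.0407,"tz":0.009,"ax":0,"ay":0,"az":0,"jaw":-1},{"tx":0.0417,"ty":-0.0407,"tz":0.009,"ax":0,"ay":0,"az":0,"jaw":-1},{"tx":0.0417,"ty":-0.0407,"tz":0.009,"ax":0,"ay":0,"az":0,"jaw":-1},{"tx":0.0417,"ty":-0.0407,"tz":0.009,"ax":0,"ay":0,"az":0,"jaw":-1},{"tx":0.0417,"ty":-0.0407,"tz":0.009,"ax":0,"ay":0,"az":0,"jaw":-1},{"tx":0.0417,"ty":-0.0407,"tz":0.009,"ax":0,"ay":0,"az":0,"jaw":-1},{"tx":0.0417,"ty":-0.0407,"tz":0.009,"ax":0,"ay":0,"az":0,"jaw":-1},{"tx":0.0417,"ty":-0.0407,"tz":0.009,"ax":0,"ay":0,"az":0,"jaw":-1}]' 30
python3 -c "
from h import *
stat(CP)"
```

```text
time: 1.45
ee_pos: [0.4723, -0.0966, 0.115]
tcp_rot: [180.0, -0.0, 10.0]
wrist_force: [0.2, -1.3, -0.2]
opening: -0.0003
grasp_force: 0.0
t 1.45 pos [ 0.4723 -0.0966  0.115 ] rpy [ 1.7999e+02 -2.0000e-02  1.0030e+01] F [ 0.19 -1.33 -0.18] open -0.0
nl tool shift [ 0.0412 -0.2473  0.0619]
nr tool shift [ 0.041  -0.0393  0.062 ]
fl tool shift [ 0.1532 -0.2472  0.062 ]
fr tool shift [ 0.153  -0.0392  0.062 ]
```

```bash
python3 -m handwheel '[{"tx":0.0205,"ty":-0.0195,"tz":0,"ax":0,"ay":0,"az":0,"jaw":-1},{"tx":0.0205,"ty":-0.0195,"tz":0,"ax":0,"ay":0,"az":0,"jaw":-1},{"tx":0,"ty":0,"tz":0.03,"ax":0,"ay":0,"az":0,"jaw":-1},{"tx":0,"ty":0,"tz":0.02,"ax":0,"ay":0,"az":0,"jaw":-1},{"tx":0,"ty":0,"tz":0.006,"ax":0,"ay":0,"az":0,"jaw":-1},{"tx":0,"ty":0,"tz":0.003,"ax":0,"ay":0,"az":0,"jaw":-1},{"tx":0,"ty":0,"tz":0.002,"ax":0,"ay":0,"az":0,"jaw":-1},{"tx":0,"ty":0,"tz":0.001,"ax":0,"ay":0,"az":0,"jaw":-1},{"tx":0,"ty":0,"tz":0.001,"ax":0,"ay":0,"az":0,"jaw":-1},{"tx":0,"ty":0,"tz":0.001,"ax":0,"ay":0,"az":0,"jaw":-1}]'
python3 -c "
from h import *
stat(CP)"
```

```text
time: 2.7
ee_pos: [0.5051, -0.053, 0.0513]
tcp_rot: [180.0, -0.0, 10.0]
wrist_force: [-0.4, -0.4, -0.1]
opening: 0.0002
grasp_force: 0.0
t 2.7 pos [ 0.5051 -0.053   0.0513] rpy [ 1.7999e+02 -2.0000e-02  1.0020e+01] F [-0.37 -0.38 -0.1 ] open 0.0
nl tool shift [ 0.0013 -0.21   -0.0017]
nr tool shift [ 0.0011 -0.002  -0.0017]
fl tool shift [ 0.1133 -0.2099 -0.0017]
fr tool shift [ 0.1131 -0.0019 -0.0016]
```

```bash
python3 -m handwheel '[{"tx":0,"ty":0,"tz":0.0005,"ax":0,"ay":0,"az":0,"jaw":-1},{"tx":0,"ty":0,"tz":0.0005,"ax":0,"ay":0,"az":0,"jaw":-1},{"tx":0,"ty":0,"tz":0.0005,"ax":0,"ay":0,"az":0,"jaw":-1},{"tx":0,"ty":0,"tz":0.0005,"ax":0,"ay":0,"az":0,"jaw":-1},{"tx":0,"ty":0,"tz":0,"ax":0,"ay":0,"az":0,"jaw":-1},{"tx":0,"ty":0,"tz":0,"ax":0,"ay":0,"az":0,"jaw":-1},{"tx":0,"ty":0,"tz":0,"ax":0,"ay":0,"az":0,"jaw":-1},{"tx":0,"ty":0,"tz":0,"ax":0,"ay":0,"az":0,"jaw":-1},{"tx":0,"ty":0,"tz":0,"ax":0,"ay":0,"az":0,"jaw":-1},{"tx":0,"ty":0,"tz":0,"ax":0,"ay":0,"az":0,"jaw":-1}]'
python3 -c "
from h import *
import time
stat(CP)"
```

```text
time: 3.95
ee_pos: [0.505, -0.0529, 0.0492]
tcp_rot: [180.0, -0.0, 10.0]
wrist_force: [0.4, -0.8, 0.0]
opening: 0.0004
grasp_force: 0.0
t 3.95 pos [ 0.505  -0.0529  0.0492] rpy [180.    -0.    10.02] F [ 0.36 -0.8   0.03] open 0.0
nl tool shift [ 0.0014 -0.2099 -0.0038]
nr tool shift [ 0.0012 -0.0019 -0.0038]
fl tool shift [ 0.1134 -0.2098 -0.0038]
fr tool shift [ 0.1132 -0.0018 -0.0038]
```

Run:
```python
from h import *
ims=[]
for n in("top","side"):
    c=optics.camera(n);q=proj(c,telemetry.get_obs()["ee_pos"])[0].astype(int);print(n,q)
    x0,y0=q[0]-50,q[1]-70;ims.append(cv2.resize(c["color"][y0:y0+140,x0:x0+100,::-1],None,fx=4,fy=4,interpolation=cv2.INTER_CUBIC))
cv2.imwrite("pics/c1.png",np.hstack(ims))
```

```text
top [292 237]
side [329 226]
```

View pics/c1.png

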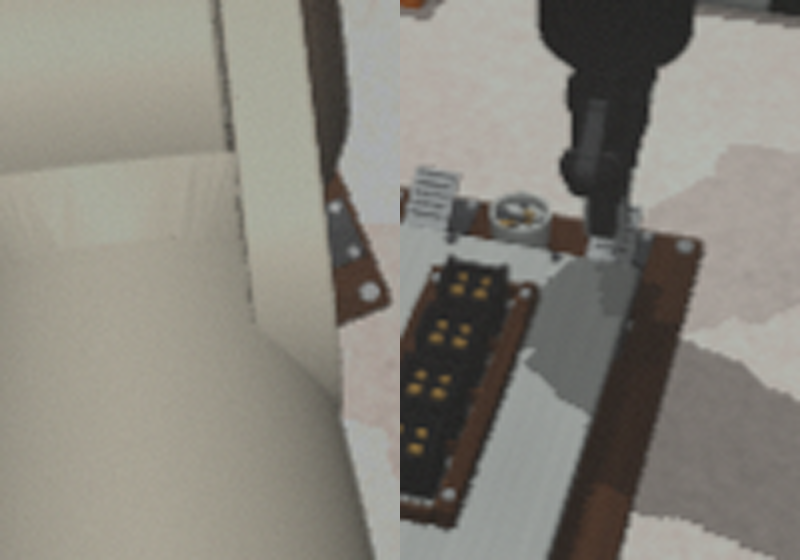

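The side view shows a fingertip end at about crop (600,260), with the computed TCP at (600,280). The tip is still a few mm above the plate, which agrees with the zero force, so I'll keep lowering in small steps.

```bash
python3 -m handwheel '[{"tx":0,"ty":-0.002,"tz":0.0005,"ax":0,"ay":0,"az":0,"jaw":-1},{"tx":0,"ty":0,"tz":0.0005,"ax":0,"ay":0,"az":0,"jaw":-1},{"tx":0,"ty":0,"tz":0.0005,"ax":0,"ay":0,"az":0,"jaw":-1},{"tx":0,"ty":0,"tz":0.0005,"ax":0,"ay":0,"az":0,"jaw":-1},{"tx":0,"ty":0,"tz":0.0005,"ax":0,"ay":0,"az":0,"jaw":-1},{"tx":0,"ty":0,"tz":0.0005,"ax":0,"ay":0,"az":0,"jaw":-1},{"tx":0,"ty":0,"tz":0,"ax":0,"ay":0,"az":0,"jaw":-1},{"tx":0,"ty":0,"tz":0,"ax":0,"ay":0,"az":0,"jaw":-1},{"tx":0,"ty":0,"tz":0,"ax":0,"ay":0,"az":0,"jaw":-1},{"tx":0,"ty":0,"tz":0,"ax":0,"ay":0,"az":0,"jaw":-1}]'
```

```text
time: 5.3
ee_pos: [0.5047, -0.051, 0.0462]
tcp_rot: [180.0, -0.0, 10.0]
wrist_force: [0.1, -0.1, -0.1]
opening: 0.0001
grasp_force: 0.0
```

```bash
python3 -m handwheel '[{"tx":0,"ty":0,"tz":0.0005,"ax":0,"ay":0,"az":0,"jaw":-1},{"tx":0,"ty":0,"tz":0.0005,"ax":0,"ay":0,"az":0,"jaw":-1},{"tx":0,"ty":0,"tz":0.0005,"ax":0,"ay":0,"az":0,"jaw":-1},{"tx":0,"ty":0,"tz":0.0005,"ax":0,"ay":0,"az":0,"jaw":-1},{"tx":0,"ty":0,"tz":0.0005,"ax":0,"ay":0,"az":0,"jaw":-1},{"tx":0,"ty":0,"tz":0.0005,"ax":0,"ay":0,"az":0,"jaw":-1},{"tx":0,"ty":0,"tz":0,"ax":0,"ay":0,"az":0,"jaw":-1},{"tx":0,"ty":0,"tz":0,"ax":0,"ay":0,"az":0,"jaw":-1},{"tx":0,"ty":0,"tz":0,"ax":0,"ay":0,"az":0,"jaw":-1},{"tx":0,"ty":0,"tz":0,"ax":0,"ay":0,"az":0,"jaw":-1}]'
```

```text
time: 6.55
ee_pos: [0.5047, -0.051, 0.0432]
tcp_rot: [180.0, -0.0, 10.0]
wrist_force: [-0.2, -0.6, -0.0]
opening: 0.0003
grasp_force: 0.0
```

Run:
```python
from h import *
c=optics.camera("side");e=telemetry.get_obs()["ee_pos"];q=proj(c,e)[0];print(q)
x0,y0=int(q[0])-60,int(q[1])-60;im=cv2.resize(c["color"][y0:y0+100,x0:x0+130,::-1],None,fx=6,fy=6,interpolation=cv2.INTER_CUBIC)
f=lambda u:tuple(map(int,(u+.5-[x0,y0])*6))
cv2.drawMarker(im,f(q),(0,0,255),0,10)
cv2.drawMarker(im,f(proj(c,w(p,CP["nr"]))[0]),(255,0,0),0,10)
cv2.polylines(im,[np.array([f(u) for u in proj(c,w(p,PC))])],True,(0,255,0),1)
cv2.imwrite("pics/c2.png",im)
```

```text
[329.16533261 228.64741493]
```

View pics/c2.png

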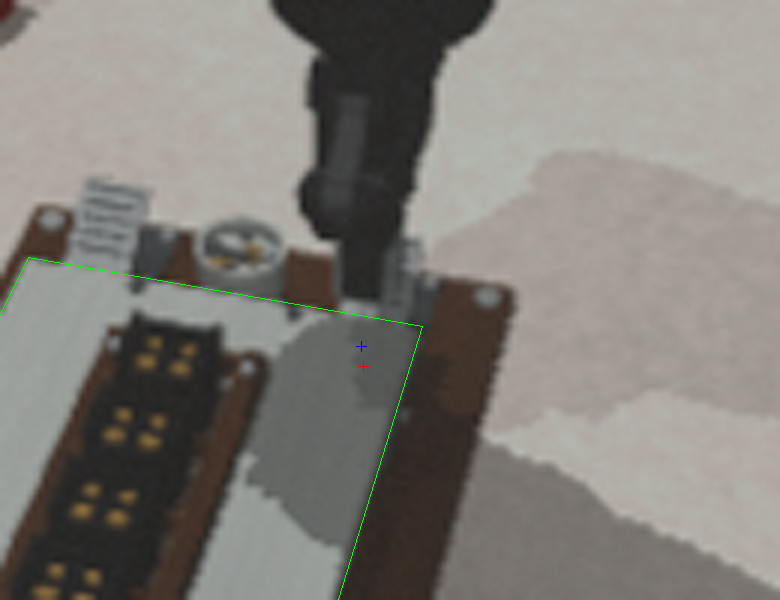

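The plate sits exactly on its predicted outline. The dark fingertip ends near (360,300), about 11 px above the projected TCP at (362,366), so the TCP and the actual tip disagree. I'll check that against the start pictures.

Run:
```python
from h import *
ims=[]
for n,e in(("top",[.1655,-.5242,.1955]),("side",[.1655,-.5242,.1955])):
    c=optics.camera(n);q=proj(c,e)[0];print(n,q)
    im=cv2.imread(f"pics/{n}0.png");x0=int(np.clip(q[0]-50,0,540));y0=int(np.clip(q[1]-70,0,260))
    im=cv2.resize(im[y0:y0+140,x0:x0+100],None,fx=4,fy=4,interpolation=cv2.INTER_CUBIC)
    cv2.drawMarker(im,tuple(map(int,(q+.5-[x0,y0])*4)),(0,0,255),0,14);ims.append(im)
cv2.imwrite("pics/c3.png",np.clip(np.hstack(ims)*2.,0,255).astype(np.uint8))
```

```text
top [611.21938218 366.59575377]
side [529.55055315 104.68561482]
```

View pics/c3.png

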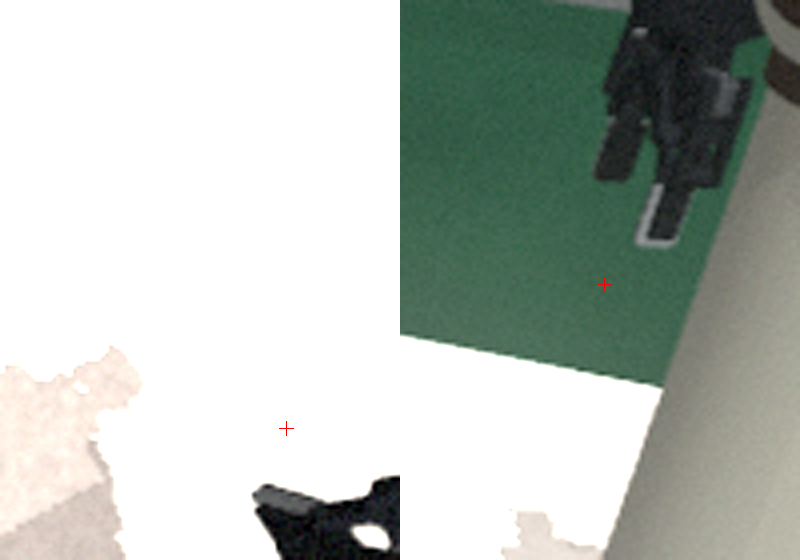

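Run:
```python
from h import *
c=optics.camera("side")
for e,name in(([.1655,-.5242,.1955],"start"),([.5047,-.051,.0432],"now")):
    for d in(0,.01,.02,.03,.04):print(name,d,(proj(c,np.array(e)+[0,0,d])-proj(c,e))[0].round(1))
```

```text
start 0 [0. 0.]
start 0.01 [ 1.3 -3.7]
start 0.02 [ 2.7 -7.4]
start 0.03 [  4.1 -11.2]
start 0.04 [  5.4 -15. ]
now 0 [0. 0.]
now 0.01 [ 0.2 -3.4]
now 0.02 [ 0.3 -6.8]
now 0.03 [  0.5 -10.3]
now 0.04 [  0.6 -13.8]
```

Both views agree: the real fingertip is about 25–32 mm above the reported TCP, along the tool axis. There is no lateral error, so I'll go down further and watch the force.

```bash
python3 -m handwheel '[{"tx":0,"ty":0,"tz":0.002,"ax":0,"ay":0,"az":0,"jaw":-1},{"tx":0,"ty":0,"tz":0.002,"ax":0,"ay":0,"az":0,"jaw":-1},{"tx":0,"ty":0,"tz":0.002,"ax":0,"ay":0,"az":0,"jaw":-1},{"tx":0,"ty":0,"tz":0.002,"ax":0,"ay":0,"az":0,"jaw":-1},{"tx":0,"ty":0,"tz":0.001,"ax":0,"ay":0,"az":0,"jaw":-1},{"tx":0,"ty":0,"tz":0.001,"ax":0,"ay":0,"az":0,"jaw":-1},{"tx":0,"ty":0,"tz":0.0005,"ax":0,"ay":0,"az":0,"jaw":-1},{"tx":0,"ty":0,"tz":0.0005,"ax":0,"ay":0,"az":0,"jaw":-1},{"tx":0,"ty":0,"tz":0.0005,"ax":0,"ay":0,"az":0,"jaw":-1},{"tx":0,"ty":0,"tz":0.0005,"ax":0,"ay":0,"az":0,"jaw":-1}]'
```

```text
time: 8.0
ee_pos: [0.5047, -0.051, 0.0312]
tcp_rot: [180.0, -0.0, 10.0]
wrist_force: [-0.0, 0.6, 1.4]
opening: 0.0003
grasp_force: 0.0
```

```bash
python3 -m handwheel '[{"tx":0,"ty":0,"tz":0.0005,"ax":0,"ay":0,"az":0,"jaw":-1},{"tx":0,"ty":0,"tz":0.0005,"ax":0,"ay":0,"az":0,"jaw":-1},{"tx":0,"ty":0,"tz":0.0005,"ax":0,"ay":0,"az":0,"jaw":-1},{"tx":0,"ty":0,"tz":0.0005,"ax":0,"ay":0,"az":0,"jaw":-1},{"tx":0,"ty":0,"tz":0,"ax":0,"ay":0,"az":0,"jaw":-1},{"tx":0,"ty":0,"tz":0,"ax":0,"ay":0,"az":0,"jaw":-1},{"tx":0,"ty":0,"tz":0,"ax":0,"ay":0,"az":0,"jaw":-1},{"tx":0,"ty":0,"tz":0,"ax":0,"ay":0,"az":0,"jaw":-1},{"tx":0,"ty":0,"tz":0,"ax":0,"ay":0,"az":0,"jaw":-1},{"tx":0,"ty":0,"tz":0,"ax":0,"ay":0,"az":0,"jaw":-1}]'
```

```text
time: 9.25
ee_pos: [0.5047, -0.051, 0.0292]
tcp_rot: [180.0, -0.0, 10.0]
wrist_force: [0.1, 1.0, -0.4]
opening: -0.0001
grasp_force: 0.0
```

```bash
python3 -m handwheel '[{"tx":0,"ty":0,"tz":0.0004,"ax":0,"ay":0,"az":0,"jaw":-1},{"tx":0,"ty":0,"tz":0.0004,"ax":0,"ay":0,"az":0,"jaw":-1},{"tx":0,"ty":0,"tz":0.0004,"ax":0,"ay":0,"az":0,"jaw":-1},{"tx":0,"ty":0,"tz":0.0004,"ax":0,"ay":0,"az":0,"jaw":-1},{"tx":0,"ty":0,"tz":0.0004,"ax":0,"ay":0,"az":0,"jaw":-1},{"tx":0,"ty":0,"tz":0.0004,"ax":0,"ay":0,"az":0,"jaw":-1},{"tx":0,"ty":0,"tz":0.0004,"ax":0,"ay":0,"az":0,"jaw":-1},{"tx":0,"ty":0,"tz":0.0004,"ax":0,"ay":0,"az":0,"jaw":-1},{"tx":0,"ty":0,"tz":0.0004,"ax":0,"ay":0,"az":0,"jaw":-1},{"tx":0,"ty":0,"tz":0.0004,"ax":0,"ay":0,"az":0,"jaw":-1}]'
```

```text
time: 10.5
ee_pos: [0.5046, -0.051, 0.0252]
tcp_rot: [180.0, 0.0, 10.0]
wrist_force: [0.3, 0.6, -0.3]
opening: -0.0001
grasp_force: 0.0
```

Run:
```python
from h import *
c=optics.camera("side");e=telemetry.get_obs()["ee_pos"];q=proj(c,e)[0];print(q)
x0,y0=int(q[0])-45,int(q[1])-60;im=cv2.resize(c["color"][y0:y0+75,x0:x0+90,::-1],None,fx=8,fy=8,interpolation=cv2.INTER_CUBIC)
f=lambda u:tuple(map(int,(u+.5-[x0,y0])*8))
cv2.drawMarker(im,f(q),(0,0,255),0,10)
cv2.drawMarker(im,f(proj(c,w(p,CP["nr"]))[0]),(255,0,0),0,10)
cv2.imwrite("pics/c4.png",np.clip(im*1.5,0,255).astype(np.uint8))
```

```text
[328.89029547 234.63039154]
```

View pics/c4.png

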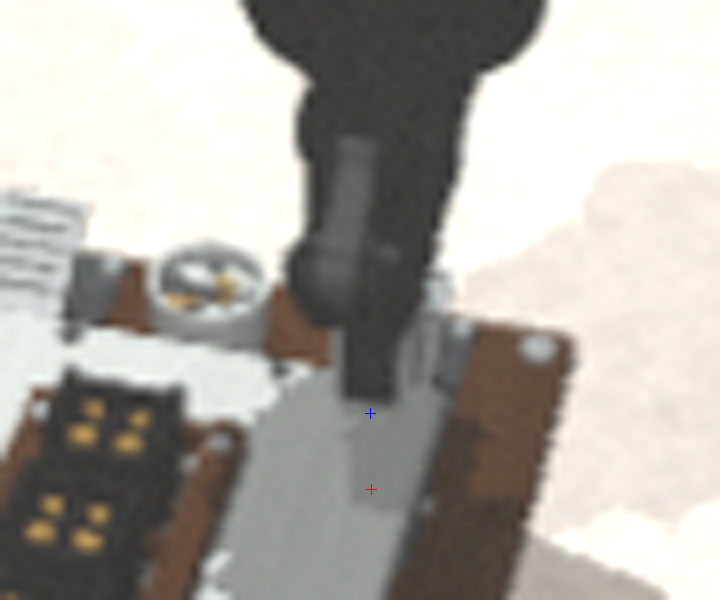

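The tip is now at crop (370,402), just above the target mark at (370,413), so it is still hovering but close.

```bash
python3 -m handwheel '[{"tx":0,"ty":0,"tz":0.0004,"ax":0,"ay":0,"az":0,"jaw":-1},{"tx":0,"ty":0,"tz":0.0004,"ax":0,"ay":0,"az":0,"jaw":-1},{"tx":0,"ty":0,"tz":0.0004,"ax":0,"ay":0,"az":0,"jaw":-1},{"tx":0,"ty":0,"tz":0.0004,"ax":0,"ay":0,"az":0,"jaw":-1},{"tx":0,"ty":0,"tz":0.0004,"ax":0,"ay":0,"az":0,"jaw":-1},{"tx":0,"ty":0,"tz":0.0004,"ax":0,"ay":0,"az":0,"jaw":-1},{"tx":0,"ty":0,"tz":0.0004,"ax":0,"ay":0,"az":0,"jaw":-1},{"tx":0,"ty":0,"tz":0.0004,"ax":0,"ay":0,"az":0,"jaw":-1},{"tx":0,"ty":0,"tz":0.0004,"ax":0,"ay":0,"az":0,"jaw":-1},{"tx":0,"ty":0,"tz":0.0004,"ax":0,"ay":0,"az":0,"jaw":-1}]'
```

```text
time: 11.8
ee_pos: [0.5047, -0.051, 0.0212]
tcp_rot: [180.0, -0.0, 10.0]
wrist_force: [0.7, 0.4, 0.2]
opening: -0.0002
grasp_force: 0.0
```

```bash
python3 -m handwheel '[{"tx":0,"ty":0,"tz":0.0004,"ax":0,"ay":0,"az":0,"jaw":-1},{"tx":0,"ty":0,"tz":0.0004,"ax":0,"ay":0,"az":0,"jaw":-1},{"tx":0,"ty":0,"tz":0.0004,"ax":0,"ay":0,"az":0,"jaw":-1},{"tx":0,"ty":0,"tz":0.0004,"ax":0,"ay":0,"az":0,"jaw":-1},{"tx":0,"ty":0,"tz":0.0004,"ax":0,"ay":0,"az":0,"jaw":-1},{"tx":0,"ty":0,"tz":0.0004,"ax":0,"ay":0,"az":0,"jaw":-1},{"tx":0,"ty":0,"tz":0.0004,"ax":0,"ay":0,"az":0,"jaw":-1},{"tx":0,"ty":0,"tz":0.0004,"ax":0,"ay":0,"az":0,"jaw":-1},{"tx":0,"ty":0,"tz":0.0004,"ax":0,"ay":0,"az":0,"jaw":-1},{"tx":0,"ty":0,"tz":0.0004,"ax":0,"ay":0,"az":0,"jaw":-1}]'
python3 - <<'E'
from h import *
c=optics.camera("side");q=np.array([328.9,234.6])
x0,y0=int(q[0])-45,int(q[1])-60;im=cv2.resize(c["color"][y0:y0+75,x0:x0+90,::-1],None,fx=8,fy=8,interpolation=cv2.INTER_CUBIC)
cv2.imwrite("pics/c5.png",np.clip(im*1.5,0,255).astype(np.uint8))
# dark fingertip bottom row along columns 326..332
g=c["color"].mean(2)
print([(y,int(g[y,325:331].mean())) for y in range(215,245)])
E
```

```text
time: 13.05
ee_pos: [0.5047, -0.051, 0.0182]
tcp_rot: [180.0, -0.0, 10.0]
wrist_force: [-5.0, -0.0, 12.1]
opening: 0.0003
grasp_force: 5.9
[(215, 40), (216, 38), (217, 40), (218, 43), (219, 44), (220, 45), (221, 44), (222, 44), (223, 44), (224, 43), (225, 42), (226, 62), (227, 84), (228, 89), (229, 89), (230, 89), (231, 88), (232, 88), (233, 87), (234, 88), (235, 90), (236, 91), (237, 91), (238, 99), (239, 102), (240, 102), (241, 102), (242, 102), (243, 101), (244, 102)]
```

Contact came at a reported z of about 0.018 with 12 N. Backing off a little will tell a solid corner (force gone) from a sprung one (a few N remaining).

```bash
python3 -m handwheel '[{"tx":0,"ty":0,"tz":-0.0005,"ax":0,"ay":0,"az":0,"jaw":-1},{"tx":0,"ty":0,"tz":-0.0005,"ax":0,"ay":0,"az":0,"jaw":-1},{"tx":0,"ty":0,"tz":-0.0008,"ax":0,"ay":0,"az":0,"jaw":-1},{"tx":0,"ty":0,"tz":0,"ax":0,"ay":0,"az":0,"jaw":-1},{"tx":0,"ty":0,"tz":0,"ax":0,"ay":0,"az":0,"jaw":-1},{"tx":0,"ty":0,"tz":0,"ax":0,"ay":0,"az":0,"jaw":-1},{"tx":0,"ty":0,"tz":0,"ax":0,"ay":0,"az":0,"jaw":-1},{"tx":0,"ty":0,"tz":0,"ax":0,"ay":0,"az":0,"jaw":-1},{"tx":0,"ty":0,"tz":0,"ax":0,"ay":0,"az":0,"jaw":-1},{"tx":0,"ty":0,"tz":0,"ax":0,"ay":0,"az":0,"jaw":-1}]'
python3 - <<'E'
from h import *
o=telemetry.get_obs();print(o["ee_pos"],o["wrist_force"],o["grasp_force"])
E
```

```text
time: 14.35
ee_pos: [0.5047, -0.051, 0.019]
tcp_rot: [180.0, -0.0, 10.0]
wrist_force: [0.8, -0.2, 0.1]
opening: 0.0002
grasp_force: 0.0
[ 0.50466496 -0.05095258  0.01899778] [ 0.83067177 -0.21888162  0.09223574] 0.0
```

Force is gone at 0.019 and was 12 N at 0.0182, so near right is sound. The plate surface is at a reported z of about 0.0185. Far right is next.

```bash
python3 -m handwheel '[{"tx":0,"ty":0,"tz":-0.03,"ax":0,"ay":0,"az":0,"jaw":-1},{"tx":0.056,"ty":0,"tz":0,"ax":0,"ay":0,"az":0,"jaw":-1},{"tx":0.056,"ty":0,"tz":0,"ax":0,"ay":0,"az":0,"jaw":-1},{"tx":0,"ty":0,"tz":0.015,"ax":0,"ay":0,"az":0,"jaw":-1},{"tx":0,"ty":0,"tz":0.012,"ax":0,"ay":0,"az":0,"jaw":-1},{"tx":0,"ty":0,"tz":0.0025,"ax":0,"ay":0,"az":0,"jaw":-1},{"tx":0,"ty":0,"tz":0.001,"ax":0,"ay":0,"az":0,"jaw":-1},{"tx":0,"ty":0,"tz":0.001,"ax":0,"ay":0,"az":0,"jaw":-1},{"tx":0,"ty":0,"tz":0.001,"ax":0,"ay":0,"az":0,"jaw":-1},{"tx":0,"ty":0,"tz":0,"ax":0,"ay":0,"az":0,"jaw":-1}]'
python3 -c "
from h import *
stat(CP)"
```

```text
time: 15.6
ee_pos: [0.6151, -0.0316, 0.0182]
tcp_rot: [180.0, -0.1, 10.0]
wrist_force: [-4.7, 0.3, 7.8]
opening: -0.0
grasp_force: 4.2
t 15.6 pos [ 0.6151 -0.0316  0.0182] rpy [ 1.7997e+02 -9.0000e-02  1.0010e+01] F [-4.71  0.33  7.83] open -0.0
nl tool shift [-0.1107 -0.2081 -0.035 ]
nr tool shift [-1.109e-01 -1.000e-04 -3.490e-02]
fl tool shift [ 0.0013 -0.208  -0.0349]
fr tool shift [ 0.0011 -0.     -0.0348]
```

Far right is blocked at the same height with 8 N, so it is sound. Next is far left.

```bash
python3 -m handwheel '[{"tx":0,"ty":0,"tz":-0.045,"ax":0,"ay":0,"az":0,"jaw":-1},{"tx":0,"ty":-0.052,"tz":0,"ax":0,"ay":0,"az":0,"jaw":-1},{"tx":0,"ty":-0.052,"tz":0,"ax":0,"ay":0,"az":0,"jaw":-1},{"tx":0,"ty":-0.052,"tz":0,"ax":0,"ay":0,"az":0,"jaw":-1},{"tx":0,"ty":-0.052,"tz":0,"ax":0,"ay":0,"az":0,"jaw":-1},{"tx":0,"ty":0,"tz":0.02,"ax":0,"ay":0,"az":0,"jaw":-1},{"tx":0,"ty":0,"tz":0.015,"ax":0,"ay":0,"az":0,"jaw":-1},{"tx":0,"ty":0,"tz":0.007,"ax":0,"ay":0,"az":0,"jaw":-1},{"tx":0,"ty":0,"tz":0.0015,"ax":0,"ay":0,"az":0,"jaw":-1},{"tx":0,"ty":0,"tz":0.001,"ax":0,"ay":0,"az":0,"jaw":-1}]'
python3 -c "
from h import *
stat(CP)"
```

```text
time: 16.85
ee_pos: [0.5846, 0.1436, 0.018]
tcp_rot: [-178.6, -0.0, 13.1]
wrist_force: [-1.5, -1.4, 2.7]
opening: 0.0003
grasp_force: 1.3
t 16.85 pos [0.5846 0.1436 0.018 ] rpy [-1.7863e+02 -1.0000e-02  1.3080e+01] F [-1.5  -1.39  2.71] open 0.0
nl tool shift [-0.1095 -0.037  -0.0342]
nr tool shift [-0.1207  0.1707 -0.0391]
fl tool shift [ 0.0024 -0.0309 -0.0343]
fr tool shift [-0.0089  0.1767 -0.0393]
```

The arm ran into its speed limit and landed 31 mm short, slightly turned. I'll lift, let it settle, and re-read.

```bash
python3 -m handwheel '[{"tx":0,"ty":0,"tz":-0.02,"ax":0,"ay":0,"az":0,"jaw":-1},{"tx":0,"ty":0,"tz":-0.005,"ax":0,"ay":0,"az":3.1,"jaw":-1},{"tx":0,"ty":-0.01,"tz":0,"ax":-1.4,"ay":0,"az":0,"jaw":-1},{"tx":0,"ty":-0.01,"tz":0,"ax":0,"ay":0,"az":0,"jaw":-1},{"tx":0,"ty":-0.01,"tz":0,"ax":0,"ay":0,"az":0,"jaw":-1},{"tx":0,"ty":0,"tz":0,"ax":0,"ay":0,"az":0,"jaw":-1},{"tx":0,"ty":0,"tz":0,"ax":0,"ay":0,"az":0,"jaw":-1},{"tx":0,"ty":0,"tz":0,"ax":0,"ay":0,"az":0,"jaw":-1},{"tx":0,"ty":0,"tz":0,"ax":0,"ay":0,"az":0,"jaw":-1},{"tx":0,"ty":0,"tz":0,"ax":0,"ay":0,"az":0,"jaw":-1}]'
python3 -c "
from h import *
stat(CP)"
```

```text
time: 18.1
ee_pos: [0.5846, 0.1427, 0.0431]
tcp_rot: [-178.7, 0.1, 13.1]
wrist_force: [-0.4, 0.1, 0.2]
opening: -0.0
grasp_force: 0.0
t 18.1 pos [0.5846 0.1427 0.0431] rpy [-1.7868e+02  1.1000e-01  1.3060e+01] F [-0.38  0.06  0.19] open -0.0
nl tool shift [-0.1092 -0.0373 -0.0089]
nr tool shift [-0.1205  0.1704 -0.0136]
fl tool shift [ 0.0026 -0.0312 -0.0092]
fr tool shift [-0.0086  0.1764 -0.014 ]
```

```bash
python3 -c "
from h import *
o=telemetry.get_obs();print(o['q'].round(2),o['qd'].round(2),o['joint_efforts'].round(1))"
```

```text
[ 13.01  11.87   0.85  79.09   1.32 179.95] [-0.04 -0.   -0.03  0.02  0.05  0.02] [  0.  -59.8  46.7   0.    0.1   0. ]
```

Joint 6 is at its 180° stop, so the tool has to yaw further with the arm. I'll turn to yaw 25° and carry on to far left.

```bash
python3 -m handwheel '[{"tx":0,"ty":0,"tz":0,"ax":0,"ay":0,"az":-6,"jaw":-1},{"tx":0,"ty":0,"tz":0,"ax":-1.3,"ay":0,"az":-6,"jaw":-1},{"tx":0.0045,"ty":-0.015,"tz":0,"ax":0,"ay":0,"az":0,"jaw":-1},{"tx":0.0045,"ty":-0.015,"tz":0,"ax":0,"ay":0,"az":0,"jaw":-1},{"tx":0,"ty":0,"tz":0.012,"ax":0,"ay":0,"az":0,"jaw":-1},{"tx":0,"ty":0,"tz":0.01,"ax":0,"ay":0,"az":0,"jaw":-1},{"tx":0,"ty":0,"tz":0.0025,"ax":0,"ay":0,"az":0,"jaw":-1},{"tx":0,"ty":0,"tz":0.001,"ax":0,"ay":0,"az":0,"jaw":-1},{"tx":0,"ty":0,"tz":0.001,"ax":0,"ay":0,"az":0,"jaw":-1},{"tx":0,"ty":0,"tz":0,"ax":0,"ay":0,"az":0,"jaw":-1}]'
python3 -c "
from h import *
stat(CP)"
```

```text
time: 19.35
ee_pos: [0.5801, 0.1735, 0.0169]
tcp_rot: [-180.0, -0.1, 25.0]
wrist_force: [-2.0, -0.7, 4.3]
opening: -0.0004
grasp_force: 1.7
t 19.35 pos [0.5801 0.1735 0.0169] rpy [-1.7999e+02 -1.2000e-01  2.5050e+01] F [-2.04 -0.67  4.29] open -0.0
nl tool shift [-0.1081 -0.0291 -0.0363]
nr tool shift [-0.1622  0.1718 -0.0364]
fl tool shift [ 0.0001  0.0001 -0.0361]
fr tool shift [-0.054   0.2009 -0.0362]
```

The corner gives: 4 N at 1.5 mm of dip. I'll press a little deeper and hold for the required dip.

```bash
python3 -m handwheel '[{"tx":0,"ty":0,"tz":0.0006,"ax":0,"ay":0,"az":0,"jaw":-1},{"tx":0,"ty":0,"tz":0.0006,"ax":0,"ay":0,"az":0,"jaw":-1},{"tx":0,"ty":0,"tz":0.0006,"ax":0,"ay":0,"az":0,"jaw":-1},{"tx":0,"ty":0,"tz":0.0006,"ax":0,"ay":0,"az":0,"jaw":-1},{"tx":0,"ty":0,"tz":0,"ax":0,"ay":0,"az":0,"jaw":-1},{"tx":0,"ty":0,"tz":0,"ax":0,"ay":0,"az":0,"jaw":-1},{"tx":0,"ty":0,"tz":0,"ax":0,"ay":0,"az":0,"jaw":-1},{"tx":0,"ty":0,"tz":0,"ax":0,"ay":0,"az":0,"jaw":-1},{"tx":0,"ty":0,"tz":0,"ax":0,"ay":0,"az":0,"jaw":-1},{"tx":0,"ty":0,"tz":0,"ax":0,"ay":0,"az":0,"jaw":-1}]'
```

```text
time: 20.6
ee_pos: [0.5805, 0.1738, 0.0153]
tcp_rot: [180.0, -0.2, 25.1]
wrist_force: [-3.4, -1.5, 10.3]
opening: 0.0002
grasp_force: 5.2
```

Run:
```python
from h import *
# shim geometry from the first image: leaf-base pixels seen in overlay (scale 3.3, origin 120,150); intersect with heights
c=optics.camera("top")
im=cv2.imread("pics/top0.png")
x0,y0=120,200
T=c["extrinsics"]
def ray(u,z):
    d=T[:3,:3]@np.linalg.inv(c["K"])@[u[0],u[1],1];s=(z-T[2,3])/d[2];P=T[:3,3]+s*d
    a=p[2];e=P[:2]-p[:2];return (np.array([[np.cos(a),np.sin(a)],[-np.sin(a),np.cos(a)]])@e).round(4)
# far-left leaf outer end corners in overlay px ~ (87,272),(97,306)
for u in((87,272),(97,306)):print("end corner base xy",ray(np.array(u)/3.3+[120,150],.055))
```

```text
end corner base xy [0.0669 0.1683]
end corner base xy [0.0442 0.1692]
```

It dips 3.1 mm, then stops hard at 10 N, so far left is the rocking corner. I'll lift, move 62 mm outward over its shim leaf (end at base y ≈ 0.169) and start down.

```bash
python3 -m handwheel '[{"tx":0,"ty":0,"tz":-0.03,"ax":0,"ay":0,"az":0,"jaw":-1},{"tx":0,"ty":0,"tz":0,"ax":0,"ay":0,"az":0,"jaw":-1},{"tx":0.0054,"ty":-0.02,"tz":0,"ax":0,"ay":0,"az":0,"jaw":-1},{"tx":0.0054,"ty":-0.02,"tz":0,"ax":0,"ay":0,"az":0,"jaw":-1},{"tx":0.0054,"ty":-0.02,"tz":0,"ax":0,"ay":0,"az":0,"jaw":-1},{"tx":0,"ty":0,"tz":0,"ax":0,"ay":0,"az":0,"jaw":-1},{"tx":0,"ty":0,"tz":0.012,"ax":0,"ay":0,"az":0,"jaw":-1},{"tx":0,"ty":0,"tz":0.01,"ax":0,"ay":0,"az":0,"jaw":-1},{"tx":0,"ty":0,"tz":0.004,"ax":0,"ay":0,"az":0,"jaw":-1},{"tx":0,"ty":0,"tz":0.004,"ax":0,"ay":0,"az":0,"jaw":-1}]'
python3 -c "
from h import *
stat({'leaf':(.0555,.166,.017)})"
```

```text
time: 21.9
ee_pos: [0.5695, 0.235, 0.0144]
tcp_rot: [-180.0, -0.1, 25.1]
wrist_force: [-1.0, 3.2, 3.9]
opening: 0.0004
grasp_force: 1.9
t 21.9 pos [0.5695 0.235  0.0144] rpy [-1.7995e+02 -1.4000e-01  2.5060e+01] F [-1.03  3.18  3.88] open 0.0
leaf tool shift [-0.0008  0.0003 -0.0026]
```

The fingertip is on the leaf and it is moving. I'll press it on down.

```bash
python3 -m handwheel '[{"tx":0,"ty":0,"tz":0.004,"ax":0,"ay":0,"az":0,"jaw":-1},{"tx":0,"ty":0,"tz":0.004,"ax":0,"ay":0,"az":0,"jaw":-1},{"tx":0,"ty":0,"tz":0.004,"ax":0,"ay":0,"az":0,"jaw":-1},{"tx":0,"ty":0,"tz":0.004,"ax":0,"ay":0,"az":0,"jaw":-1},{"tx":0,"ty":0,"tz":0.004,"ax":0,"ay":0,"az":0,"jaw":-1},{"tx":0,"ty":0,"tz":0.004,"ax":0,"ay":0,"az":0,"jaw":-1},{"tx":0,"ty":0,"tz":0.002,"ax":0,"ay":0,"az":0,"jaw":-1},{"tx":0,"ty":0,"tz":0.002,"ax":0,"ay":0,"az":0,"jaw":-1},{"tx":0,"ty":0,"tz":0.002,"ax":0,"ay":0,"az":0,"jaw":-1},{"tx":0,"ty":0,"tz":0,"ax":0,"ay":0,"az":0,"jaw":-1}]'
```

```text
time: 23.15
ee_pos: [0.5694, 0.2351, -0.0158]
tcp_rot: [-180.0, -0.1, 25.1]
wrist_force: [-0.5, 1.9, 2.9]
opening: -0.0002
grasp_force: 1.4
```

```bash
python3 -m handwheel '[{"tx":0,"ty":0,"tz":0.0005,"ax":0,"ay":0,"az":0,"jaw":-1},{"tx":0,"ty":0,"tz":0.0005,"ax":0,"ay":0,"az":0,"jaw":-1},{"tx":0,"ty":0,"tz":0.0005,"ax":0,"ay":0,"az":0,"jaw":-1},{"tx":0,"ty":0,"tz":0.0005,"ax":0,"ay":0,"az":0,"jaw":-1},{"tx":0,"ty":0,"tz":0.0005,"ax":0,"ay":0,"az":0,"jaw":-1},{"tx":0,"ty":0,"tz":0.0005,"ax":0,"ay":0,"az":0,"jaw":-1},{"tx":0,"ty":0,"tz":0,"ax":0,"ay":0,"az":0,"jaw":-1},{"tx":0,"ty":0,"tz":0,"ax":0,"ay":0,"az":0,"jaw":-1},{"tx":0,"ty":0,"tz":0,"ax":0,"ay":0,"az":0,"jaw":-1},{"tx":0,"ty":0,"tz":0,"ax":0,"ay":0,"az":0,"jaw":-1}]'
```

```text
time: 24.4
ee_pos: [0.5694, 0.2351, -0.0182]
tcp_rot: [-180.0, -0.1, 25.1]
wrist_force: [-2.9, 1.7, 7.4]
opening: -0.0003
grasp_force: 3.9
```

```bash
python3 -m handwheel '[{"tx":0,"ty":0,"tz":0.0005,"ax":0,"ay":0,"az":0,"jaw":-1},{"tx":0,"ty":0,"tz":0.0005,"ax":0,"ay":0,"az":0,"jaw":-1},{"tx":0,"ty":0,"tz":0.0005,"ax":0,"ay":0,"az":0,"jaw":-1},{"tx":0,"ty":0,"tz":0,"ax":0,"ay":0,"az":0,"jaw":-1},{"tx":0,"ty":0,"tz":0,"ax":0,"ay":0,"az":0,"jaw":-1},{"tx":0,"ty":0,"tz":0,"ax":0,"ay":0,"az":0,"jaw":-1},{"tx":0,"ty":0,"tz":0,"ax":0,"ay":0,"az":0,"jaw":-1},{"tx":0,"ty":0,"tz":0,"ax":0,"ay":0,"az":0,"jaw":-1},{"tx":0,"ty":0,"tz":0,"ax":0,"ay":0,"az":0,"jaw":-1},{"tx":0,"ty":0,"tz":0,"ax":0,"ay":0,"az":0,"jaw":-1}]'
```

```text
time: 25.65
ee_pos: [0.5696, 0.2351, -0.0184]
tcp_rot: [-180.0, -0.2, 25.1]
wrist_force: [-6.3, 0.9, 17.2]
opening: 0.0001
grasp_force: 8.2
```

The lever is at its stop: 17 N with no further travel, tip about 16–17 mm above the bench. Retreating straight up and looking.

```bash
python3 -m handwheel '[{"tx":0,"ty":0,"tz":-0.005,"ax":0,"ay":0,"az":0,"jaw":-1},{"tx":0,"ty":0,"tz":-0.02,"ax":0,"ay":0,"az":0,"jaw":-1},{"tx":0,"ty":0,"tz":-0.03,"ax":0,"ay":0,"az":0,"jaw":-1},{"tx":0,"ty":0,"tz":-0.03,"ax":0,"ay":0,"az":0,"jaw":-1},{"tx":0,"ty":0,"tz":-0.03,"ax":0,"ay":0,"az":0,"jaw":-1},{"tx":0,"ty":0,"tz":-0.03,"ax":0,"ay":0,"az":0,"jaw":-1},{"tx":0,"ty":0,"tz":-0.02,"ax":0,"ay":0,"az":0,"jaw":-1},{"tx":0,"ty":0,"tz":0,"ax":0,"ay":0,"az":0,"jaw":-1},{"tx":0,"ty":0,"tz":0,"ax":0,"ay":0,"az":0,"jaw":-1},{"tx":0,"ty":0,"tz":0,"ax":0,"ay":0,"az":0,"jaw":-1}]'
python3 - <<'E'
from h import *
c=optics.camera("side");im=cv2.resize(c["color"][170:380,190:390,::-1],None,fx=2.8,fy=2.8,interpolation=cv2.INTER_CUBIC)
cv2.imwrite("pics/end.png",im)
E
```

```text
time: 26.9
ee_pos: [0.5687, 0.2346, 0.1436]
tcp_rot: [-180.0, -0.0, 25.1]
wrist_force: [0.4, 0.2, 0.3]
opening: 0.0002
grasp_force: 0.0
```

View pics/end.png

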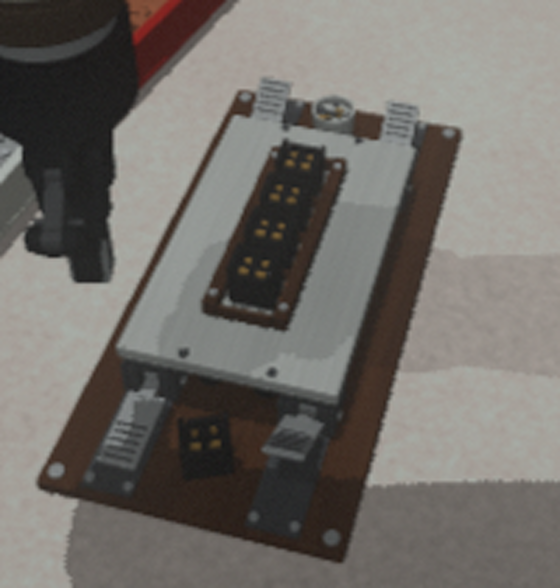

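The far left leaf at (125,440) lies flat and the other three stand up. The plate, housings and pot are undisturbed and the arm is clear.

```bash
python3 -c "
from workcell import workorder
print(workorder.job_done())"
```

```text
the job is handed in; nothing more can be done
None
```

I found that the far left corner rocks, pressed its shim flat to the stop, left the other three shims standing up, and handed the job in at about 27 s (the judge's result was not shown); the near left corner was never pressed, as far left turned up first.

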